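# Set the biscuit plaques on edge in the setting rack

### The arm

A 6-joint arm with a two-finger parallel gripper is mounted at the origin on the work surface; the furniture and walls round the work are solid. World frame = base frame: x ahead of the robot, y to its left, z up, the work surface at z = 0. Lengths are in mm, angles in rad, forces in N, time in s.
With the tool pointing down it reaches from about 325 to 875 mm from the base axis. Payload 4.4 kg.
Tool frame: the origin (TCP) lies on the centre line of the jaws, within the pads' length; the fingertips stand 17 mm ahead of it and the grasp point (between the pads) lies 2 mm behind it; z points along the fingers, y is the line along which they close (so a half turn about z gives the same grasp; the last joint's range is limited). The gripper opens to 85 mm and grips with 20 to 120 N. Pads are 22 mm wide; open, the fingers measure 114 mm over their backs; the gripper's body (76 mm by 85 mm) begins 54 mm behind the grasp point. The pads swing forward as they close: fully open they stand 13 mm farther back than shut.
Start: joints at [0.964, 0.207, 1.542, -0, 1.393, -0.15], TCP at [253.63, 516.042, 248.282] pointing down, gripper open.
Joint ranges: [-2.73, 2.73], [-0.86, 2.22], [0.23, 2.46], [-1.11, 4.25], [0.08, 2.63], [-2.82, 2.82]. Speed limits (rad/s): [2.79, 2.79, 3.14, 3.14, 3.14, 3.14].

### API

Orientations are given as a unit quaternion [w, x, y, z].
In Python, from plant import bot gives the robot as it stands. The module is installed in compiled form; this text tells all that it offers.
- The arm moves only by the tool drive_tool, never from a script. Its argument "plan" is a list of rows, each a list of 7 numbers: the shift along the world's x, y, z in cm, then the turn, a rotation vector about the world's x, y, z in degrees, then the opening, from -1 (shut) to 1 (fully open). In form: [[x, y, z, ax, ay, az, claw], ...]. A call has exactly 5 rows; each row shifts and turns the commanded pose from where the row before left it; what a row does not reach is not made up. A row lasts 1/8 s, in which the tool goes at most 62.5 mm and 10.7 degrees, less where a joint would pass 70% of its speed; a pose out of reach is approached as far as the arm can. A call is refused whole if a number of a shift passes 6.25 or a number of a turn 10.7, either way. A call with a gripper value outside its range is refused whole. The fingers move at their own pace and stop on an object; "newtons" is the grip in N (left out, the last holds). Time passes only in rows, so rows that do not move let the fingers close, or fill a call up. It gives the time, the measured TCP pose, the force, the opening and the grip force at its end, in the units of the state.
- bot.read_state(): the state, without advancing time (a new reading comes with each control period).
- bot.camera(name): name is "side" or "top"; returns (picture, depth): 480x640x3 uint8, red, green, blue; 480x640 float32, mm along the optical axis (not along the pixel's ray), 0 where there is no reading.
- bot.calibration(name): a dict with "K" (3x3 intrinsics, pixels), "R" (3x3) and "t" (3): a world point X has camera coordinates R X + t. Camera axes: x right, y down, z forward; pixel columns grow to the right and rows downward; lengths in mm; the calibration is good to about 2 mm. A picture is of the moment at which its call begins. calibration takes no time and is no camera call.
- bot.finish_job(): hands the job in; it is judged then, once.
The state is a dict: "time": time; "joints": joint angles; "dq": joint speeds; "joint_efforts": joint torques, N m; "tool_pos": TCP position; "tool_rot": TCP orientation; "force": force on the tool from outside, world axes, zero at the start; "torque": the same for the moment, N m; "grip_width": finger opening in mm; "grip_force": force on a finger pad.
Only numpy, scipy, OpenCV 4.12 (cv2) and the standard library are available. Lean on these libraries where they do the work, as an engineer would, in place of code of your own. Each camera call takes 0.05 s, during which the arm holds its last target. There are 200 camera calls.

### The job

Take the three plaques from the slanted drying rack and stand each on its bottom edge in a slot of the upright setting rack, fully down between the dowels, centred along the slot: the largest next to the end board, the middle-sized one in the middle, the smallest at the open end. Biscuit ware chips, so do not bang or drop them, and leave the tall cup, the mug and the jar standing where they are.

Things in the scene. Friction and masses are not known exactly. Their poses are not given: they have to be found in the camera images.
- plaque_large: the largest of three bare biscuit-fired plaques, a plain off-white slab 130 wide, 140 high and 12 thick (mm), with a thin raised border on one face; origin at the middle of its bottom edge face, z up the plaque, y along its width, x through its thickness. At the start it leans in one of the drying rack's three cradles.
- plaque_medium: the middle-sized of three bare biscuit-fired plaques, a plain off-white slab 108 wide, 118 high and 12 thick (mm), with a thin raised border on one face; origin at the middle of its bottom edge face, z up the plaque, y along its width, x through its thickness. At the start it leans in one of the drying rack's three cradles.
- plaque_small: the smallest of three bare biscuit-fired plaques, a plain off-white slab 86 wide, 96 high and 12 thick (mm), with a thin raised border on one face; origin at the middle of its bottom edge face, z up the plaque, y along its width, x through its thickness. At the start it leans in one of the drying rack's three cradles.
- drying_rack: low fixed pale wood rack, 230 x 124 mm, origin beneath it on the table. Plaques stand at x = -30, 48, 126 mm, bottom edges 45 mm up, leaning 0.46 rad (26 deg) with tops toward -x, 70 mm apart square to their faces. Each sits on a ledge with a 10 mm toe lip in front; two 10 mm dowels at y = +-35 mm reach 88 mm up its back; between them a finger fits.
- setting_rack: fixed upright pale wood rack: base board 226 x 130 x 18 mm, three slots 65 mm apart, end board 75 mm high at its +x end (inner face x = 105 mm). A slot is four round-topped 10 mm dowels at x = +-13, y = +-35 mm from its middle, 45 mm above the base, with a 16 mm gap for the 12 mm plaque. Origin on the table under the middle slot, z up.
- slot_board (a point): the setting rack's slot next to the end board: the point on the base board's top midway between the slot's four dowels; y runs along the slot, x across it toward the end board, z up
- slot_middle (a point): the setting rack's slot in the middle: the point on the base board's top midway between the slot's four dowels; y runs along the slot, x across it toward the end board, z up
- slot_open (a point): the setting rack's slot at the open end, farthest from the end board: the point on the base board's top midway between the slot's four dowels; y runs along the slot, x across it toward the end board, z up
- cup: bystander: tall tapered white cup, 82 mm across at the rim, 119 mm high, origin at its underside
- mug: bystander: white lidded mug, 75 x 100 x 111 mm high, origin at its underside
- jar: bystander: white open jar, 82 mm across, 69 mm high, origin at its underside
Mind the look-alikes: they are no part of the job. What is shaped like the plaque_large but yellow is not meant.

How it is judged:
By the outcome, as a careful person would: the job done as asked, in the order asked, and still so for the second after the job is handed in, with the robot touching nothing.
It also fails if it takes over 72 s, if anything falls off the work surface, if the arm or the gripper's body presses on something with over 40 N, if the wrist force passes 120 N, or if a joint passes its speed limit or range.

## Working session

There is one attempt and no reset: what is moved stays moved. The work goes in short steps, Python scripts to look and compute and a tool call to move; the robot and the scene stay as the last step left them, time stands still between calls to the robot, and variables do not carry over. Pictures are saved under pics/ and viewed, at most 10 in all, crops included, and the job is handed in when it is done.

Besides the shell and the picture viewer there is one more tool, called after "Call:" as name([rows], argument=value, ...), one row to a line, values as JSON. drive_tool: Moves the arm, as the interface text tells. Its arguments: {"type":"object","properties":{"plan":{"type":"array","items":{"type":"array","items":{"type":"number"}}},"newtons":{"type":"number"}},"required":["plan"]}

```bash
mkdir -p pics; python3 - <<'E'
from plant import bot
import cv2,numpy as np
for n in("top","side"):
    p,d=bot.camera(n); np.savez(f"{n}0.npz",p=p,d=d); cv2.imwrite(f"pics/{n}0.png",p[:,:,::-1])
    c=bot.calibration(n); print(n,np.round(c["K"],1).tolist(),np.round(c["R"],3).tolist(),np.round(c["t"],1), "campos",-np.array(c["R"]).T@c["t"])
print(bot.read_state())
E
```

```text
top [[524.1, 0.0, 312.1], [0.0, 524.1, 234.2], [0.0, 0.0, 1.0]] [[-0.019, -1.0, 0.012], [-0.994, 0.018, -0.112], [0.112, -0.014, -0.994]] [  -9.9  505.6 1237.2] campos [ 363.71350248   -1.92202854 1286.08987569]
side [[479.5, 0.0, 320.1], [0.0, 479.5, 240.6], [0.0, 0.0, 1.0]] [[1.0, 0.0, -0.021], [-0.017, -0.581, -0.814], [-0.012, 0.814, -0.581]] [-517.9   42.  1138. ] campos [ 532.29993045 -901.55971073  684.79017459]
{'time': 0.1, 'joints': array([ 9.63498261e-01,  2.07348469e-01,  1.54284501e+00,  1.08921437e-05,
        1.39348859e+00, -1.50481721e-01]), 'dq': array([ 0.0004921 , -0.0016812 , -0.0025218 , -0.00135619, -0.0010403 ,
       -0.00074219]), 'joint_efforts': array([-2.16061085e-04, -3.84095407e+01, -2.92550111e+01, -1.09588636e-04,
        4.90592618e-03,  9.22089498e-07]), 'tool_pos': array([253.24629915, 515.49440547, 247.21797943]), 'tool_rot': array([-3.91404768e-04,  2.26428144e-01,  9.74027312e-01, -9.68627646e-04]), 'force': array([-0.02949313,  0.20166178,  0.51164755]), 'torque': array([-0.01219844, -0.0355464 ,  0.01840701]), 'grip_force': 0.0, 'grip_width': 85.40661054424072}
```

View pics/top0.png

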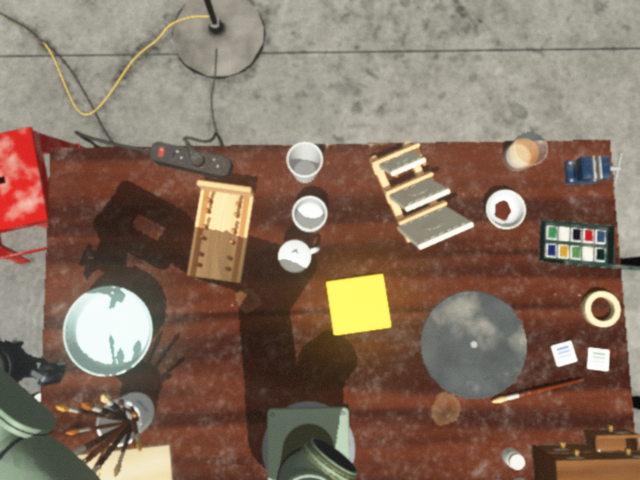

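View pics/side0.png

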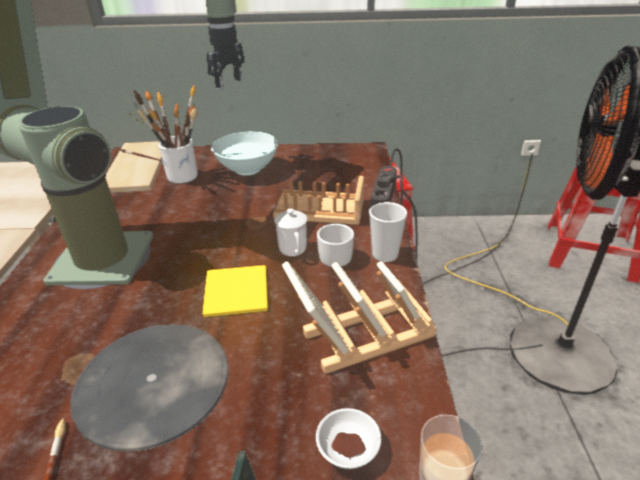

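The top view shows the drying rack at (420,195) with its plaques: large (435,228), medium (420,192), small (405,160). The setting rack is at (222,232), with its end board at the top (225,185). The cup is at (305,160), the jar at (310,213) and the mug at (295,256).

Things that could be taken for a plaque: the yellow tile at (358,304), which is the look-alike and so rejected, and the white paint cards at (564,353) and (598,359), which lie flat and are too small. I choose the three off-white slabs in the rack and check them in one close crop.

```bash
cat > h.py <<'E'
from plant import bot
import cv2,numpy as np
def cloud(n,p=None,d=None):
    if p is None: p,d=bot.camera(n)
    c=bot.calibration(n);K,R,t=[np.array(c[k]) for k in("K","R","t")]
    v,u=np.mgrid[:480,:640]
    X=np.stack([(u-K[0,2])/K[0,0]*d,(v-K[1,2])/K[1,1]*d,d],-1)
    return p,d,(X-t)@R
def ray(n,uv,z):
    c=bot.calibration(n);K,R,t=[np.array(c[k]) for k in("K","R","t")]
    o=-R.T@t; r=R.T@np.linalg.inv(K)@np.r_[uv,1.]
    return o+r*(z-o[2])/r[2]
def proj(n,X):
    c=bot.calibration(n);K,R,t=[np.array(c[k]) for k in("K","R","t")]
    q=K@(R@np.asarray(X,float)+t); return q[:2]/q[2]
E
python3 - <<'E'
from h import *
z=np.load("top0.npz");p,d,W=cloud("top",z["p"],z["d"])
hsv=cv2.cvtColor(p,cv2.COLOR_RGB2HSV)
a=cv2.resize(p[135:260,360:485],None,fx=4.5,fy=4.5,interpolation=cv2.INTER_CUBIC)
cv2.imwrite("pics/crop.png",np.hstack([a[:, :400],cv2.resize(p[170:295,180:268],(400,562),interpolation=cv2.INTER_CUBIC)])[:,:,::-1])
for u,v in((435,228),(420,192),(405,160),(402,247),(222,188),(215,260),(560,230)): print((u,v),p[v,u],hsv[v,u],W[v,u].round(1))
roi=np.zeros((480,640),np.uint8);roi[135:262,365:482]=1
m=((hsv[...,1]<45)&(hsv[...,2]>110)&(W[...,2]>40)&(roi>0)).astype(np.uint8)
n,l,s,c=cv2.connectedComponentsWithStats(m)
for i in range(1,n):
    if s[i,4]<60: continue
    P=W[l==i]; c0=np.median(P,0); k=np.ones(len(P),bool)
    for _ in range(5):
        c0=P[k].mean(0); nn=np.linalg.svd(P[k]-c0,full_matrices=False)[2][2]; nn*=np.sign(nn[2]); k=abs((P-c0)@nn)<4
    yaw=np.arctan2(nn[1],nn[0]); lean=np.arcsin(nn[2])
    y=np.array([-np.sin(yaw),np.cos(yaw),0]);up=np.cross(nn,y)
    e=lambda a:np.percentile((P[k]-c0)@a,[1,99])
    ey,eu=e(y),e(up)
    print(i,s[i],k.sum(),"yaw",np.degrees(yaw).round(1),"lean",np.degrees(lean).round(1),"w",np.ptp(ey).round(1),"h",np.ptp(eu).round(1),"topmid face",(c0+y*ey.mean()+up*eu[1]).round(1),"bot",(c0+y*ey.mean()+up*eu[0]).round(1), "c0",c0.round(1),(abs((P[k]-c0)@nn)).mean())
E
```

```text
(435, 228) [153 150 132] [ 26  35 153] [ 502.7 -291.6  131.7]
(420, 192) [156 153 133] [ 26  38 156] [ 588.  -265.7  113.8]
(405, 160) [165 161 142] [ 25  36 165] [ 666.2 -236.8  101.4]
(402, 247) [90 53 34] [ 10 159  90] [ 472.9 -241.    -0.7]
(222, 188) [240 205 148] [ 19  98 240] [612.7 190.3  76.1]
(215, 260) [176 138  96] [ 16 116 176] [448.2 216.7  16.1]
(560, 230) [242 238 227] [ 22  16 242] [ 507.  -631.5    9.2]
5 [380 153  46  23 534] 446 yaw 22.8 lean 27.4 w 80.6 h 87.7 topmid face [ 644.6 -235.2  135.6] bot [ 681.8 -219.5   57.8] c0 [ 659.6 -227.6  103.2] 1.069343493985575
6 [391 180  59  32 892] 774 yaw 22.5 lean 27.0 w 102.3 h 110.0 topmid face [ 564.5 -271.1  155.9] bot [ 610.6 -252.    57.9] c0 [ 583.8 -263.   114.8] 0.9989011735063463
7 [ 399  208   75   41 1574] 1413 yaw 22.3 lean 26.6 w 124.3 h 131.2 topmid face [ 483.5 -302.2  174.8] bot [ 537.8 -279.9   57.4] c0 [ 508.1 -292.6  122. ] 0.968361508294745
```

View pics/crop.png

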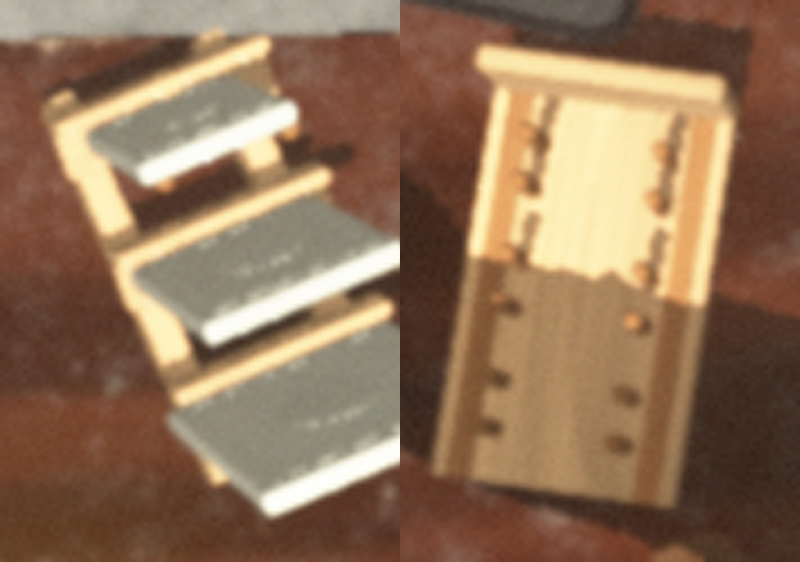

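The crop confirms three off-white slabs of decreasing size, large nearest the robot, with their bright top edges toward the robot. In the setting rack, the end board is at the far end and the four-dowel slots are visible. Next I measure the setting rack by its dowel tops, and the bystanders.

```bash
python3 - <<'E'
from h import *
from scipy.ndimage import label
cl={}
for n in("top","side"):
    z=np.load(n+"0.npz");cl[n]=cloud(n,z["p"],z["d"])
p,d,W=cl["top"]
box=(W[...,0]>400)&(W[...,0]<640)&(W[...,1]>110)&(W[...,1]<290)
b=W[box&(W[...,2]>10)&(W[...,2]<24)]
print("base z",np.median(b[:,2]),cv2.minAreaRect(b[:,:2].astype(np.float32)))
for n in cl:
    p,d,W=cl[n]; bx=(W[...,0]>400)&(W[...,0]<640)&(W[...,1]>110)&(W[...,1]<290)
    m=bx&(W[...,2]>44)&(W[...,2]<70); l,k=label(m,np.ones((3,3)))
    print(n,"dowels")
    for i in range(1,k+1):
        q=W[l==i]; 
        if len(q)>2: t=q[q[:,2]>q[:,2].max()-8]; print(len(q),q[:,2].max().round(1),t.mean(0).round(1))
    e=W[bx&(W[...,2]>70)&(W[...,2]<82)]
    if len(e)>20: print("endboard top",len(e),e.mean(0).round(1),cv2.minAreaRect(e[:,:2].astype(np.float32)))
p,d,W=cl["top"]
for nm,(u,v) in dict(cup=(305,160),jar=(310,213),mug=(295,256)).items():
    q=W[v-18:v+19,u-18:u+19].reshape(-1,3);q=q[q[:,2]>30];print(nm,q.min(0).round(),q.max(0).round())
# drying rack fit
O=[]
for xk,h,nm,yaw,c in((-30,140,"L",22.3,(.5*(483.5+537.8),.5*(-302.2-279.9),.5*(174.8+57.4))),(48,118,"M",22.5,(587.5,-261.5,106.9)),(126,96,"S",22.8,(663.2,-227.3,96.7))):
    a=np.radians(22.5);L=.46;X=np.array([np.cos(a),np.sin(a),0]);up=-np.sin(L)*X+np.array([0,0,np.cos(L)]);n=np.cos(L)*X+np.array([0,0,np.sin(L)])
    o=np.array(c)-6*n-up*h/2; print(nm,"bottom origin",o.round(1),"rackO",(o-xk*X).round(1),"top mid",(o+up*h).round(1))
E
```

```text
base z 17.31415907489961 ((511.9042053222656, 203.34078979492188), (131.02947998046875, 222.0222625732422), 80.77997589111328)
top dowels
116 69.8 [611.5 183.4  66.9]
19 65.9 [589.8 225.   62.4]
18 66.0 [578.  156.   61.6]
19 64.1 [563.8 228.8  60.9]
19 69.7 [552.6 160.3  65.2]
20 62.2 [525.8 236.3  60. ]
17 64.8 [514.5 167.5  61.3]
18 64.6 [499.9 240.3  61.5]
18 64.8 [488.8 170.4  61.4]
19 63.1 [462.  245.9  59.9]
17 65.1 [450.9 177.3  61.3]
17 62.8 [436.  250.1  59.1]
18 66.7 [424.8 181.8  62.1]
endboard top 297 [617.7 185.6  74. ] ((617.7269287109375, 186.6287841796875), (129.6266326904297, 14.743368148803711), 80.48770141601562)
side dowels
23 65.4 [440.2 249.1  61.9]
25 64.1 [465.4 246.6  59.8]
28 63.6 [503.4 239.7  60.6]
26 64.5 [528.7 235.1  61.4]
26 66.1 [568.3 227.8  62.8]
27 64.4 [593.3 225.1  60.1]
70 69.9 [616.5 140.   66.3]
28 65.3 [428.8 180.4  62. ]
25 63.6 [454.2 175.5  60.5]
29 63.0 [492.3 169.9  60. ]
29 64.9 [518.1 166.   60.1]
29 65.2 [556.5 159.9  60.9]
28 63.3 [582.  156.5  60.5]
endboard top 141 [620.8 180.9  74.7] ((621.3678588867188, 187.10296630859375), (130.90513610839844, 13.75304889678955), 80.91570281982422)
cup [364. -44.  30.] [ 709.   36. 1286.]
jar [364. -55.  30.] [ 592.   25. 1286.]
mug [364. -20.  70.] [ 486.   59. 1286.]
L bottom origin [ 534.4 -281.2   50.7] rackO [ 562.1 -269.7   50.7] top mid [ 477.  -305.   176.2]
M bottom origin [ 606.7 -253.5   51.4] rackO [ 562.4 -271.9   51.4] top mid [ 558.3 -273.6  157.1]
S bottom origin [ 677.9 -221.2   51. ] rackO [ 561.5 -269.4   51. ] top mid [ 638.5 -237.5  137. ]
```

```bash
python3 - <<'E'
from h import *
a=np.radians(22.5);L=.46;X=np.array([np.cos(a),np.sin(a),0]);Y=np.array([-np.sin(a),np.cos(a),0]);up=-np.sin(L)*X+np.array([0,0,np.cos(L)]);n=np.cross(Y,up)
O=np.array([564.5,-269.3,45])
for cn in("top","side"):
    z=np.load(cn+"0.npz");p,d,W=cloud(cn,z["p"],z["d"]);hsv=cv2.cvtColor(p,cv2.COLOR_RGB2HSV)
    wh=(hsv[...,1]<50)&(hsv[...,2]>80)
    for nm,xk,w,h in(("L",-30,130,140),("M",48,108,118),("S",126,86,96)):
        T=O+xk*X+h*up; P=W-T; q=np.stack([P@n,P@Y,P@up],-1)
        m=wh&(abs(q[...,0])<16)&(abs(q[...,1])<w/2+12)&(abs(q[...,2])<12)
        e=q[m&(abs(q[...,0])<4)]  # top face
        s=q[m&(abs(q[...,1])<w/2-8)&(q[...,2]>-8)]
        pc=lambda v:np.percentile(v,[3,50,97]).round(1)
        print(cn,nm,T.round(1),"up(topface)",pc(e[:,2]),"n",pc(s[:,0]),"y",pc(q[m][:,1]),len(e),len(s))
E
```

```text
top L [ 479.4 -304.6  170.4] up(topface) [-5.5 -1.3  2.5] n [-4.2  2.7  8.1] y [-60.6  -0.8  60.1] 187 303
top M [ 560.4 -271.   150.7] up(topface) [-4.4 -1.1  3.1] n [-4.7  2.5  7.8] y [-52.9  -2.7  48.1] 151 238
top S [ 641.5 -237.4  131. ] up(topface) [-5.3 -1.1  2.6] n [-3.9  2.1  7. ] y [-39.8  -0.6  39.9] 122 171
side L [ 479.4 -304.6  170.4] up(topface) [-7.2 -1.8  0.2] n [-1.7  4.3  9.7] y [-65.9 -13.6  56. ] 210 361
side M [ 560.4 -271.   150.7] up(topface) [-7.9 -2.   0.6] n [-1.8  3.8  9.4] y [-56.8 -10.9  44.4] 179 271
side S [ 641.5 -237.4  131. ] up(topface) [-10.1  -2.4   0.1] n [-2.1  3.   8.6] y [-43.7  -7.5  37.2] 156 191
```

```bash
cat >> h.py <<'E'
from scipy.spatial.transform import Rotation as Ro
def pose():
    s=bot.read_state();q=s["tool_rot"];return s["tool_pos"],Ro.from_quat([q[1],q[2],q[3],q[0]]),s
def frame(yaw,lean):   # plaque axes n,y,up; tool z=-up, tool y=n
    a=np.radians(yaw);X=np.array([np.cos(a),np.sin(a),0]);Y=np.array([-np.sin(a),np.cos(a),0]);up=-np.sin(lean)*X+np.array([0,0,np.cos(lean)])
    n=np.cross(Y,up); M=np.stack([np.cross(n,-up),n,-up],1); return n,Y,up,Ro.from_matrix(M)
def go(p,R,n=5,start=None):
    p0,R0,s=pose()
    if start: p0,R0=start
    dp=(np.array(p)-p0)/10; r=np.degrees((R*R0.inv()).as_rotvec())
    print("to",np.round(p,1),"total cm",dp.round(2),"deg",r.round(1)," per row x%d:"%n,(dp/n).round(3),(r/n).round(2)); return (np.array(p),R)
E
python3 - <<'E'
from h import *
n,Y,up,R=frame(22.5,.46);T=np.array([482.5,-305,170])
s=go(T+60*up,R,20); go(T-20*up,R,5,s)
E
```

```text
to [ 457.9 -315.2  223.8] total cm [ 20.46 -83.07  -2.35] deg [ 18.5 -19.7 -40.6]  per row x20: [ 1.023 -4.153 -0.117] [ 0.92 -0.99 -2.03]
to [ 490.7 -301.6  152.1] total cm [ 3.28  1.36 -7.17] deg [0. 0. 0.]  per row x5: [ 0.656  0.272 -1.434] [0. 0. 0.]
```

Call:
drive_tool([
  [2.2,-5.5,0.5,1.2,-1.3,-2.7,1],
  [2.2,-5.5,0.5,1.2,-1.3,-2.7,1],
  [2.2,-5.5,0.5,1.2,-1.3,-2.7,1],
  [2.2,-5.5,0.5,1.2,-1.3,-2.7,1],
  [2.2,-5.5,0.5,1.2,-1.3,-2.7,1],
], newtons=40)

```text
time: 0.72
tool_pos: [363.7, 239.3, 273.1]
tool_rot: [0.044, 0.339, 0.938, 0.064]
force: [1.8, -0.2, 0.6]
grip_width: 85.4
grip_force: 0.0
```

Call:
drive_tool([
  [1.7,-5.5,0.3,1.2,-1.3,-2.7,1],
  [1.7,-5.5,0.3,1.2,-1.3,-2.7,1],
  [1.7,-5.5,0.3,1.2,-1.3,-2.7,1],
  [1.7,-5.5,0.3,1.2,-1.3,-2.7,1],
  [1.7,-5.5,0.3,1.2,-1.3,-2.7,1],
])

```text
time: 1.35
tool_pos: [448.6, -35.8, 288.3]
tool_rot: [0.086, 0.445, 0.882, 0.126]
force: [0.6, 0.8, 0.5]
grip_width: 85.4
grip_force: 0.0
```

Call:
drive_tool([
  [0.2,-5.5,-0.7,1.2,-1.3,-2.7,1],
  [0.2,-5.5,-0.7,1.2,-1.3,-2.7,1],
  [0.2,-5.5,-0.7,1.2,-1.3,-2.7,1],
  [0.2,-5.5,-0.7,1.2,-1.3,-2.7,1],
  [0.2,-5.5,-0.7,1.2,-1.3,-2.7,1],
])

```text
time: 1.98
tool_pos: [458.2, -310.7, 252.7]
tool_rot: [0.126, 0.542, 0.81, 0.186]
force: [0.6, -0.2, -0.2]
grip_width: 85.1
grip_force: 0.0
```

```bash
python3 - <<'E'
from h import *
n,Y,up,R=frame(22.5,.46);T=np.array([482.5,-305,170])
s=go(T+60*up,R,5); go(T-20*up,R,5);print(bot.read_state()["joints"].round(2))
E
```

```text
to [ 457.9 -315.2  223.8] total cm [-0.03 -0.45 -2.89] deg [ 0.3 -0.2  0.1]  per row x5: [-0.005 -0.09  -0.578] [ 0.06 -0.05  0.01]
to [ 490.7 -301.6  152.1] total cm [  3.26   0.91 -10.06] deg [ 0.3 -0.2  0.1]  per row x5: [ 0.651  0.182 -2.012] [ 0.06 -0.05  0.01]
[-0.99  0.05  1.77  0.47  1.26 -1.52]
```

Call:
drive_tool([
  [0,-0.4,-1.45,0,0,0,1],
  [0,0,-1.45,0,0,0,1],
  [0.6,0.25,-1.35,0,0,0,1],
  [0.6,0.25,-1.35,0,0,0,1],
  [0,0,0,0,0,0,1],
])

```text
time: 2.6
tool_pos: [470.8, -305.8, 195.8]
tool_rot: [0.125, 0.54, 0.811, 0.187]
force: [0.4, -0.2, 0.5]
grip_width: 85.6
grip_force: 0.0
```

```bash
python3 - <<'E'
from h import *
n,Y,up,R=frame(22.5,.46);T=np.array([482.5,-305,170])
go(T-20*up,R,5)
a=cv2.resize(bot.camera("side")[0][200:380,230:450],None,fx=2.7,fy=2.7)
b=cv2.resize(bot.camera("top")[0][130:290,360:500],None,fx=2.8,fy=2.8)
for i,im in enumerate((a,b)): print(im.shape)
h=min(a.shape[0],b.shape[0]);im=np.hstack([a[:h,:500],b[:h,:300]]);cv2.imwrite("pics/pre.png",a[:,:,::-1])
E
```

```text
to [ 490.7 -301.6  152.1] total cm [ 1.99  0.42 -4.37] deg [ 0.2 -0.4 -0.2]  per row x5: [ 0.399  0.084 -0.875] [ 0.04 -0.07 -0.04]
(486, 594, 3)
(448, 392, 3)
```

View pics/pre.png

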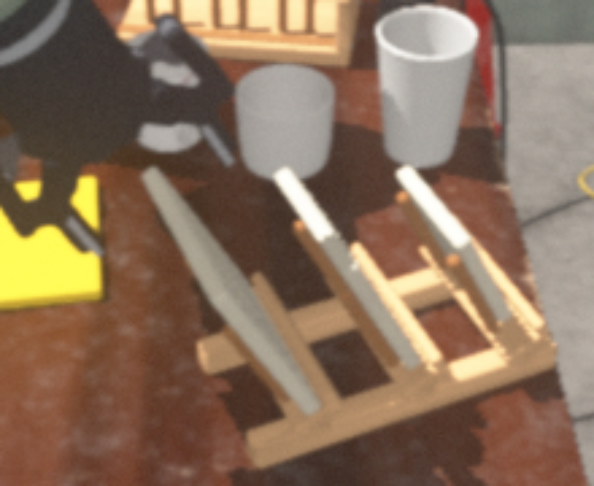

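The side crop shows the open fingertips at (98,250) and (230,163), straddling the large plaque's top edge, (150,175) to (215,290), evenly. I go down and grip.

Call:
drive_tool([
  [0.5,0.1,-1.1,0,0,0,1],
  [0.5,0.1,-1.1,0,0,0,1],
  [0.5,0.1,-1.1,0,0,0,1],
  [0.5,0.1,-1.1,0,0,0,1],
  [0,0,0,0,0,0,1],
])

```text
time: 3.32
tool_pos: [490.3, -303.0, 151.7]
tool_rot: [0.125, 0.541, 0.811, 0.186]
force: [0.8, -1.8, -0.8]
grip_width: 85.0
grip_force: 0.0
```

Call:
drive_tool([
  [0,0,0,0,0,0,-0.5],
  [0,0,0,0,0,0,-0.5],
  [0,0,0,0,0,0,-0.6],
  [0,0,0,0,0,0,-0.7],
  [0,0,0,0,0,0,-0.8],
], newtons=40)

```text
time: 3.95
tool_pos: [491.1, -304.0, 153.9]
tool_rot: [0.127, 0.541, 0.81, 0.186]
force: [0.8, 1.2, 1.6]
grip_width: 11.5
grip_force: 40.5
```

Call:
drive_tool([
  [-0.8,-0.3,1.8,0,0,0,-1],
  [-1.2,-0.5,2.6,0,0,0,-1],
  [-1.2,-0.5,2.7,0,0,0,-1],
  [-0.5,-0.2,3.5,0,0,0,-1],
  [0,0,4,0,0,0,-1],
])

```text
time: 4.58
tool_pos: [451.8, -318.2, 297.5]
tool_rot: [0.123, 0.541, 0.811, 0.186]
force: [0.5, -0.5, -4.5]
grip_width: 11.9
grip_force: 40.4
```

```bash
python3 - <<'E'
from h import *
n,Y,up,R=frame(-9.5,0)
go((573,192,290),R,15); print(pose()[2])
E
```

```text
to [573 192 290] total cm [12.12 51.02 -0.75] deg [ -3.   25.9 -31.5]  per row x15: [ 0.808  3.401 -0.05 ] [-0.2   1.73 -2.1 ]
{'time': 4.575, 'joints': array([-1.01214372,  0.02044477,  1.70697376,  0.45431803,  1.35882348,
       -1.48988739]), 'dq': array([ 0.00550626, -0.27916517, -0.40748514, -0.06800777,  0.59592763,
        0.30616218]), 'joint_efforts': array([ -0.06564188, -32.18784928, -30.59341908,   2.40671955,
        -0.5059143 ,  -0.26640711]), 'tool_pos': array([ 451.81014003, -318.1666047 ,  297.47428914]), 'tool_rot': array([0.12349219, 0.54143658, 0.81061896, 0.18572292]), 'force': array([ 0.51445271, -0.47287327, -4.45638612]), 'torque': array([-0.32163608,  0.4870457 , -0.01312694]), 'grip_force': 40.359506607055664, 'grip_width': 11.895048032705317}
```

Call:
drive_tool([
  [0.5,2.2,0,-0.2,1.7,-2.1,-1],
  [1,4.2,0,-0.2,1.7,-2.1,-1],
  [1,4.2,0,-0.2,1.7,-2.1,-1],
  [1,4.2,0,-0.2,1.7,-2.1,-1],
  [1,4.2,0,-0.2,1.7,-2.1,-1],
])

```text
time: 5.2
tool_pos: [497.2, -127.3, 297.2]
tool_rot: [0.085, 0.624, 0.766, 0.125]
force: [0.9, 0.1, -5.4]
grip_width: 11.6
grip_force: 40.5
```

Call:
drive_tool([
  [1,4.2,0,-0.2,1.7,-2.1,-1],
  [1,4.2,0,-0.2,1.7,-2.1,-1],
  [1,4.2,0,-0.2,1.7,-2.1,-1],
  [1,4.2,0,-0.2,1.7,-2.1,-1],
  [1,4.2,0,-0.2,1.7,-2.1,-1],
])

```text
time: 5.82
tool_pos: [547.4, 82.4, 297.2]
tool_rot: [0.045, 0.698, 0.712, 0.062]
force: [0.4, -0.3, -4.2]
grip_width: 11.6
grip_force: 40.4
```

Call:
drive_tool([
  [1,4.2,0,-0.2,1.7,-2.1,-1],
  [1,3.8,-1,-0.2,1.7,-2.1,-1],
  [0.6,2,-1.5,-0.2,1.7,-2.1,-1],
  [0,0.2,-2,-0.2,1.7,-2.1,-1],
  [0,0,-1,-0.2,1.7,-2.1,-1],
])

```text
time: 6.45
tool_pos: [572.6, 183.1, 240.7]
tool_rot: [0.004, 0.763, 0.647, -0.002]
force: [-0.3, -0.4, -5.4]
grip_width: 11.6
grip_force: 40.4
```

```bash
cat >> h.py <<'E'
def held(slot,h,yaw=-9.5):
    """side+top clouds near held plaque: white points, vs TCP, in slot axes"""
    a=np.radians(yaw);X=np.array([np.cos(a),np.sin(a),0]);Y=np.array([-np.sin(a),np.cos(a),0]);U=np.array([0,0,1.])
    t=pose()[0]
    for cn in("top","side"):
        p,d,W=cloud(cn);hsv=cv2.cvtColor(p,cv2.COLOR_RGB2HSV);np.savez(f"{cn}_h.npz",p=p,d=d)
        P=W-np.array([*slot,0.]);q=np.stack([P@X,P@Y,W[...,2]],-1)
        m=(hsv[...,1]<50)&(hsv[...,2]>70)&(abs(q[...,0])<25)&(abs(q[...,1])<85)&(q[...,2]>t[2]-135)&(q[...,2]<t[2]+30)
        w=q[m]; pc=lambda v:np.percentile(v,[2,50,98]).round(1)
        print(cn,len(w),"x",pc(w[:,0]),"y",pc(w[:,1]),"z",pc(w[:,2]))
        for lo in np.arange(t[2]-125,t[2]+25,25):
            k=(w[:,2]>lo)&(w[:,2]<lo+25)
            if k.sum()>15: print("   z%4d"%lo,k.sum(),"x",pc(w[k,0]),"y",pc(w[k,1]))
    return
E
python3 - <<'E'
from h import *
n,Y,up,R=frame(-9.5,0)
go((573,192.4,190),R,5)
held((573,192.4),140)
im=np.load("side_h.npz")["p"][90:270,230:430];cv2.imwrite("pics/h1.png",cv2.resize(im,None,fx=3,fy=3)[:,:,::-1])
E
```

```text
to [573.  192.4 190. ] total cm [ 0.04  0.93 -5.07] deg [ 0.5  0.1 -0.1]  per row x5: [ 0.008  0.187 -1.015] [ 0.09  0.03 -0.02]
top 287 x [-6.  -5.   4.7] y [-73.3 -54.2 -28.3] z [144.3 230.9 261.3]
   z 140 36 x [-5.8 -5.2 -2.9] y [-73.5 -44.3  -1.8]
   z 165 43 x [-6.  -5.2 -2.5] y [-73.5 -53.1 -29.3]
   z 190 38 x [-6.1 -5.3 -1.7] y [-73.3 -54.6 -32.8]
   z 215 41 x [-6.  -5.4 -1.2] y [-73.2 -56.4 -35.4]
   z 240 127 x [-5.7 -1.6  5.2] y [-72.6 -55.3 -38. ]
side 702 x [-12.3   7.2  16.8] y [-74.4 -50.7  35.4] z [131.2 214.3 261.4]
   z 115 45 x [ 0.1  7.4 10. ] y [-74.6 -69.4  27.5]
   z 140 95 x [-2.5  9.3 10. ] y [-74.8 -68.   30.1]
   z 165 102 x [-2.5  9.2 10.9] y [-74.3 -67.9  43.7]
   z 190 113 x [-2.7  9.1 10.9] y [-73.6 -66.5  45.1]
   z 215 124 x [-14.3   8.8  21.9] y [-74.9 -53.5  -9.3]
   z 240 216 x [-12.6   4.1  22.3] y [-72.9 -20.7  36.2]
```

View pics/h1.png

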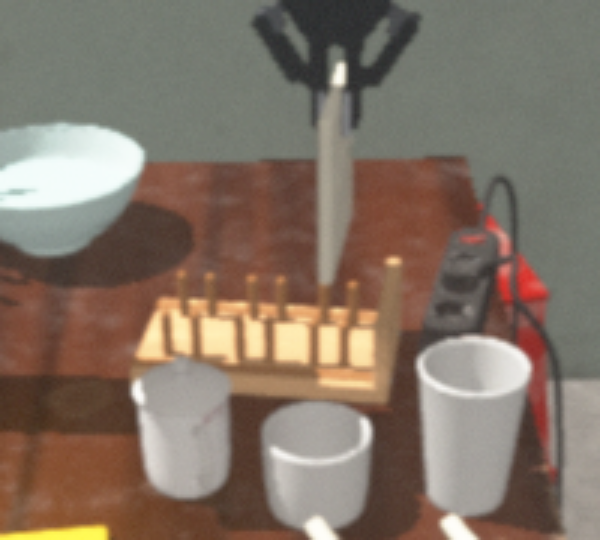

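The side crop shows the large plaque hanging upright at (335,180), just above the slot at (338,300), with the end board at (392,320). The corrections are about -2 mm across the slot and +10 mm along it.

Call:
drive_tool([
  [0,0.4,-1,0.1,0,0,-1],
  [0,0.4,-1.5,0.1,0,0,-1],
  [-0.03,0.2,-1.5,0.1,0,0,-1],
  [0,0.02,-0.8,0.1,0,0,-1],
  [0,0,0,0.1,0,0,-1],
])

```text
time: 7.18
tool_pos: [573.5, 193.1, 195.0]
tool_rot: [0.002, 0.762, 0.647, 0.004]
force: [-0.1, 0.4, -4.5]
grip_width: 11.5
grip_force: 40.3
```

```bash
python3 - <<'E'
from h import *
n,Y,up,R=frame(-9.5,0)
go((572.7,193.3,138),R,5)
held((573,192.4),140)
print(pose()[2]["force"],pose()[2]["torque"])
E
```

```text
to [572.7 193.3 138. ] total cm [-0.08  0.02 -5.7 ] deg [-0.1  0.4 -0.1]  per row x5: [-0.016  0.004 -1.14 ] [-0.02  0.09 -0.03]
top 252 x [-6.7 -5.6  4.1] y [-63.  -44.8 -20.3] z [ 94.5 185.4 215.4]
   z  94 31 x [-6.4 -5.7 -4.3] y [-62.6 -41.5 -19. ]
   z 119 34 x [-6.5 -5.6 -3.3] y [-62.6 -44.8 -21.3]
   z 144 32 x [-6.5 -5.9 -2. ] y [-63.  -45.2 -24.5]
   z 169 35 x [-6.7 -6.  -1.5] y [-63.7 -47.3 -28.7]
   z 194 112 x [-6.6 -2.   4.6] y [-62.9 -46.1 -28.6]
side 603 x [-11.1   6.8  15.8] y [-63.7 -35.9  35.2] z [ 89.8 173.6 217.2]
   z  69 25 x [ 1.   5.6 10. ] y [-63.6 -58.7  12.1]
   z  94 80 x [-0.2  9.3 10. ] y [-63.3 -50.5  35.2]
   z 119 92 x [-1.5  8.5 10.7] y [-63.9 -56.1  26. ]
   z 144 94 x [-1.7  8.6 10.5] y [-63.8 -53.7  30.6]
   z 169 98 x [-13.5   8.2  15.7] y [-63.5 -52.3   1.2]
   z 194 207 x [-11.2   3.8  22. ] y [-62.9 -10.9  45.9]
[-0.01297971  0.20211336 -4.39188301] [-0.00538811  0.02463539  0.00561988]
```

Call:
drive_tool([
  [-0.2,0.03,0,0,0.1,0,-1],
  [0,0,-0.6,0,0.1,0,-1],
  [0,0,-0.6,0,0.1,0,-1],
  [0,0,-0.7,0,0,0,-1],
  [0,0,-0.6,0,0,0,-1],
])

```text
time: 7.9
tool_pos: [572.0, 193.5, 170.4]
tool_rot: [0.0, 0.762, 0.647, 0.002]
force: [-0.2, 0.3, -4.9]
grip_width: 11.3
grip_force: 40.4
```

```bash
python3 - <<'E'
from h import *
n,Y,up,R=frame(-9.5,0)
go((571.7,193.3,138),R,5)
held((573,192.4),140)
print(pose()[2]["force"],pose()[2]["torque"])
im=np.load("side_h.npz")["p"][110:240,260:400];cv2.imwrite("pics/h2.png",cv2.resize(im,None,fx=4,fy=4)[:,:,::-1])
E
```

```text
to [571.7 193.3 138. ] total cm [-0.03 -0.02 -3.24] deg [-0.1  0.2 -0.1]  per row x5: [-0.007 -0.003 -0.648] [-0.02  0.04 -0.03]
top 240 x [-8.4 -7.2  1.9] y [-62.8 -46.  -23. ] z [ 66.9 155.1 190.4]
   z  70 29 x [-8.4 -7.5 -3.6] y [-62.7 -39.7 -19. ]
   z  95 34 x [-8.1 -7.4 -2.5] y [-62.6 -45.5 -23.1]
   z 120 33 x [-8.2 -7.6 -2.7] y [-62.9 -46.4 -24. ]
   z 145 33 x [-8.4 -7.6 -1.8] y [-63.1 -49.9 -28.5]
   z 170 101 x [-8.3 -3.6  2.5] y [-62.7 -45.9 -28.6]
side 568 x [-13.9   3.6  11.5] y [-63.6 -41.2  41.1] z [ 63.8 148.9 190.7]
   z  45 24 x [-3.8  0.1  6.9] y [-63.  -60.1  19.2]
   z  70 78 x [-4.1  5.9  6.7] y [-63.  -55.8  39.7]
   z  95 84 x [-3.9  5.9  7.8] y [-63.8 -57.   41.6]
   z 120 90 x [-3.7  5.9  7.7] y [-63.5 -56.1  37.3]
   z 145 95 x [-16.1   5.6  12. ] y [-63.8 -50.9  -4.4]
   z 170 193 x [-14.6   0.4  11.5] y [-62.5 -11.6  52.5]
[-0.179516   -0.64936105 -5.60701116] [0.0089666  0.01198922 0.05203044]
```

View pics/h2.png

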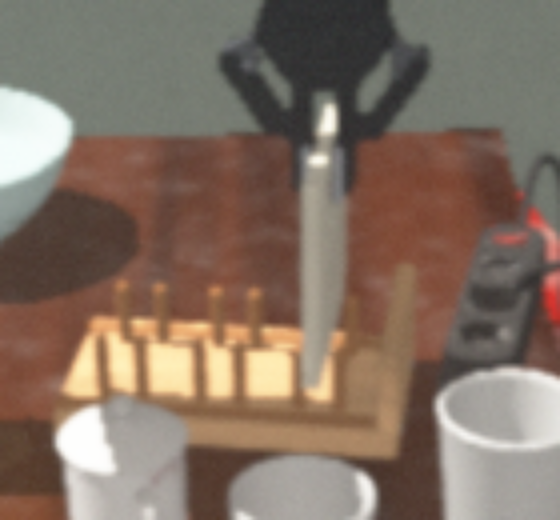

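The side crop shows the plaque's lower corner at (313,388) between the front dowels at about (298,360) and (343,375). The force is only its weight, so I continue down.

Call:
drive_tool([
  [0,0,-0.6,0,0,0,-1],
  [0,0,-0.6,0,0,0,-1],
  [0,0,-0.6,0,0,0,-1],
  [0,0,-0.6,0,0,0,-1],
  [0,0,0,0,0,0,-1],
])

```text
time: 8.62
tool_pos: [571.7, 193.4, 146.3]
tool_rot: [0.0, 0.762, 0.647, 0.002]
force: [-1.2, 0.2, -4.2]
grip_width: 11.4
grip_force: 40.4
```

Call:
drive_tool([
  [0,0,-0.2,0,0,0,-1],
  [0,0,-0.2,0,0,0,-1],
  [0,0,-0.1,0,0,0,-1],
  [0,0,-0.1,0,0,0,-1],
  [0,0,0,0,0,0,-1],
])

```text
time: 9.25
tool_pos: [572.3, 193.5, 141.2]
tool_rot: [0.001, 0.762, 0.647, 0.003]
force: [-0.0, -0.5, -5.9]
grip_width: 11.7
grip_force: 40.4
```

Call:
drive_tool([
  [0,0,-0.1,0,0,0,-1],
  [0,0,-0.1,0,0,0,-1],
  [0,0,-0.1,0,0,0,-1],
  [0,0,-0.1,0,0,0,-1],
  [0,0,0,0,0,0,-1],
])

```text
time: 9.88
tool_pos: [572.8, 193.9, 139.5]
tool_rot: [0.001, 0.762, 0.647, 0.003]
force: [-2.5, 0.3, 6.9]
grip_width: 11.7
grip_force: 42.0
```

Call:
drive_tool([
  [0,0,0,0,0,0,-0.4],
  [0,0,0,0,0,0,-0.2],
  [0,0,0,0,0,0,0],
  [0,0,0.5,0,0,0,0],
  [0,0,2,0,0,0,0],
])

```text
time: 10.5
tool_pos: [571.2, 193.3, 161.6]
tool_rot: [-0.0, 0.762, 0.647, 0.001]
force: [-0.1, 0.4, -0.8]
grip_width: 42.8
grip_force: 0.0
```

Call:
drive_tool([
  [0,0,3,0,0,0,0],
  [0,0,4,0,0,0,0.5],
  [0,-1,4,0,0,0,1],
  [-0.5,-4,0,0,0,0,1],
  [-0.5,-5,0,0,0,0,1],
])

```text
time: 11.12
tool_pos: [563.1, 93.3, 275.3]
tool_rot: [0.002, 0.762, 0.648, 0.004]
force: [0.8, -0.5, -0.7]
grip_width: 85.4
grip_force: 0.0
```

```bash
cat >> h.py <<'E'
def placed(slot,h,w,yaw=-9.5):
    a=np.radians(yaw);X=np.array([np.cos(a),np.sin(a),0]);Y=np.array([-np.sin(a),np.cos(a),0])
    for cn in("top","side"):
        p,d,W=cloud(cn);hsv=cv2.cvtColor(p,cv2.COLOR_RGB2HSV)
        P=W-np.array([*slot,0.]);q=np.stack([P@X,P@Y,W[...,2]],-1)
        m=(hsv[...,1]<50)&(hsv[...,2]>70)&(abs(q[...,0])<25)&(abs(q[...,1])<w/2+15)&(q[...,2]>30)&(q[...,2]<h+35)
        v=q[m];t=v[v[:,2]>h+10]; pc=lambda v:np.percentile(v,[2,50,98]).round(1)
        print(cn,"all y",pc(v[:,1]),"z max",pc(v[:,2]),"top edge x",pc(t[:,0]),"y",pc(t[:,1]),"low x",pc(v[v[:,2]<80][:,0]))
E
python3 - <<'E'
from h import *
placed((573,192.4),140,130)
n,Y,up,R=frame(22.5,.46);T=np.array([563.5,-271.5,150.5])
s=go(T+60*up,R,15); go(T-20*up,R,5,s)
E
```

```text
top all y [-53.7 -18.9  64.1] z max [ 45.6 147.  160.7] top edge x [-7.  -1.6  4.8] y [-54.7 -20.1  65.6] low x [-7.3 -6.7 -6.1]
side all y [-62.9 -51.   52.4] z max [ 36.5 119.  159.6] top edge x [-4.  3.  8.] y [-61.4  -7.1  62.7] low x [-1.6  6.1  9. ]
to [ 538.9 -281.7  204.3] total cm [ -2.37 -37.13  -7.01] deg [  2.9 -26.1  31.6]  per row x15: [-0.158 -2.476 -0.468] [ 0.19 -1.74  2.1 ]
to [ 571.7 -268.1  132.6] total cm [ 3.28  1.36 -7.17] deg [0. 0. 0.]  per row x5: [ 0.656  0.272 -1.434] [0. 0. 0.]
```

Call:
drive_tool([
  [-0.3,-4.1,0,0.3,-2.6,3.2,1],
  [-0.3,-4.1,0,0.3,-2.6,3.2,1],
  [-0.3,-4.1,0,0.3,-2.6,3.2,1],
  [-0.3,-4.1,0,0.3,-2.6,3.2,1],
  [-0.3,-4.1,0,0.3,-2.6,3.2,1],
])

```text
time: 11.85
tool_pos: [547.8, -112.1, 274.1]
tool_rot: [0.065, 0.659, 0.743, 0.098]
force: [0.8, 0.3, -0.1]
grip_width: 85.2
grip_force: 0.0
```

Call:
drive_tool([
  [-0.3,-4.1,0,0.3,-2.6,3.2,1],
  [-0.3,-4.1,0,0.3,-2.6,3.2,1],
  [-0.3,-4.1,0,0.3,-2.6,3.2,1],
  [0,-3.3,-2,0.3,-2.6,3.2,1],
  [0,-1,-3,0.3,-2.6,3.2,1],
])

```text
time: 12.48
tool_pos: [539.7, -280.5, 224.9]
tool_rot: [0.128, 0.535, 0.814, 0.188]
force: [-0.5, -0.6, 0.2]
grip_width: 85.0
grip_force: 0.0
```

```bash
python3 - <<'E'
from h import *
n,Y,up,R=frame(22.5,.46);T=np.array([563.5,-271.5,150.5])
go(T+60*up,R,5); go(T-20*up,R,5); print(bot.read_state()["joints"])
E
```

```text
to [ 538.9 -281.7  204.3] total cm [-0.08 -0.12 -2.07] deg [ 0.4  0.1 -0.7]  per row x5: [-0.016 -0.024 -0.413] [ 0.07  0.02 -0.15]
to [ 571.7 -268.1  132.6] total cm [ 3.2   1.24 -9.23] deg [ 0.4  0.1 -0.7]  per row x5: [ 0.64   0.248 -1.847] [ 0.07  0.02 -0.15]
[-0.83331928  0.16928158  1.70300769  0.47453155  1.14925365 -1.41130578]
```

Call:
drive_tool([
  [-0.1,-0.1,-1.9,0,0,-0.4,1],
  [0.5,0.2,-1.3,0.1,0,-0.3,1],
  [0.7,0.3,-1.6,0.1,0,0,1],
  [0.7,0.3,-1.6,0.1,0,0,1],
  [0.6,0.25,-1.3,0.1,0,0,1],
])

```text
time: 13.1
tool_pos: [563.1, -267.0, 144.4]
tool_rot: [0.123, 0.541, 0.81, 0.191]
force: [0.3, 0.1, -0.6]
grip_width: 85.4
grip_force: 0.0
```

Call:
drive_tool([
  [0.5,0.2,-1,0,0,0,1],
  [0.25,0.1,-0.5,0,0,0,1],
  [0,0,0,0,0,0,0],
  [0,0,0,0,0,0,-0.5],
  [0,0,0,0,0,0,-0.8],
])

```text
time: 13.72
tool_pos: [570.0, -265.4, 130.9]
tool_rot: [0.124, 0.541, 0.809, 0.19]
force: [-0.3, -0.0, -0.3]
grip_width: 32.2
grip_force: 0.0
```

Call:
drive_tool([
  [0,0,0,0,0,0,-1],
  [0,0,0,0,0,0,-1],
  [-0.4,-0.2,0.9,0,0,0,-1],
  [-0.9,-0.4,2,0,0,0,-1],
  [-1.2,-0.5,2.7,0,0,0,-1],
])

```text
time: 14.35
tool_pos: [545.1, -274.2, 185.8]
tool_rot: [0.122, 0.541, 0.809, 0.192]
force: [5.7, 1.8, -3.2]
grip_width: 11.7
grip_force: 42.5
```

Call:
drive_tool([
  [-0.8,-0.4,3.5,0,0,0,-1],
  [-0.4,0,4,0,0,0,-1],
  [0,1,2,0,0,0,-1],
  [0,2,1,0,0,0,-1],
  [0,3,0,0,1,-1,-1],
])

```text
time: 14.98
tool_pos: [532.1, -218.5, 290.3]
tool_rot: [0.117, 0.551, 0.806, 0.184]
force: [0.9, -0.3, -2.9]
grip_width: 11.7
grip_force: 42.9
```

```bash
python3 - <<'E'
from h import *
n,Y,up,R=frame(-9.5,0)
go((507.9,204,290),R,12); print(pose()[2]["force"])
E
```

```text
to [507.9 204.  290. ] total cm [-2.420e+00  4.225e+01 -3.000e-02] deg [ -3.5  25.3 -30.3]  per row x12: [-2.020e-01  3.521e+00 -2.000e-03] [-0.29  2.11 -2.52]
[ 0.89612108 -0.29637012 -2.88634833]
```

Call:
drive_tool([
  [-0.3,4,0,-0.3,2.1,-2.5,-1],
  [-0.3,4.3,0,-0.3,2.1,-2.5,-1],
  [-0.3,4.3,0,-0.3,2.1,-2.5,-1],
  [-0.3,4.3,0,-0.3,2.1,-2.5,-1],
  [-0.3,4.3,0,-0.3,2.1,-2.5,-1],
])

```text
time: 15.6
tool_pos: [515.5, -4.8, 288.9]
tool_rot: [0.068, 0.648, 0.751, 0.108]
force: [0.8, 0.0, -3.4]
grip_width: 11.5
grip_force: 42.9
```

Call:
drive_tool([
  [-0.3,4.3,0,-0.3,2.1,-2.5,-1],
  [-0.3,4.3,0,-0.3,2.1,-2.5,-1],
  [-0.2,4.3,0,-0.3,2.1,-2.5,-1],
  [-0.1,4,0,-0.3,2.1,-2.5,-1],
  [0,2.8,0,-0.3,2.1,-2.5,-1],
])

```text
time: 16.23
tool_pos: [506.1, 192.0, 289.0]
tool_rot: [0.02, 0.731, 0.681, 0.029]
force: [0.5, -1.3, -2.4]
grip_width: 11.4
grip_force: 42.8
```

Call:
drive_tool([
  [0,1.3,-2,-0.3,2.1,-2.5,-1],
  [0,0.3,-3,-0.3,2.1,-2.5,-1],
  [0,0,-3,0,0,0,-1],
  [0,0,-1.5,0,0,0,-1],
  [0,0,0,0,0,0,-1],
])

```text
time: 16.85
tool_pos: [506.7, 205.2, 194.1]
tool_rot: [0.0, 0.761, 0.649, -0.002]
force: [0.3, 0.1, -2.6]
grip_width: 11.4
grip_force: 42.8
```

```bash
python3 - <<'E'
from h import *
n,Y,up,R=frame(-9.5,0)
go((507.9,204,150),R,5)
held((508.9,203.1),118)
print(pose()[2]["force"])
E
```

```text
to [507.9 204.  150. ] total cm [ 0.12 -0.12 -4.41] deg [ 0.2 -0.1 -0.4]  per row x5: [ 0.024 -0.024 -0.882] [ 0.04 -0.03 -0.09]
top 176 x [-9.2 -7.5  0.2] y [-59.3 -42.  -18.6] z [122.9 207.4 217.6]
   z 119 22 x [-9.1 -8.6 -2.1] y [-59.6 -47.3 -13.6]
   z 144 25 x [-9.2 -8.8 -5.3] y [-59.3 -39.9 -18. ]
   z 169 24 x [-9.2 -8.8 -4.2] y [-59.2 -44.3 -21.7]
   z 194 103 x [-9.2 -5.   0.6] y [-58.6 -40.9 -23.5]
side 567 x [-15.9   6.1  14.4] y [-59.6 -32.7  30.5] z [111.2 180.9 219.2]
   z  94 42 x [-2.   5.7  7.6] y [-59.6 -54.6  25.3]
   z 119 94 x [-3.9  6.6  8.3] y [-59.9 -47.8  30.8]
   z 144 105 x [-3.1  6.8  8.5] y [-59.4 -45.   34.3]
   z 169 105 x [-15.6   6.6  13.8] y [-59.  -45.4   3. ]
   z 194 208 x [-16.1   3.2  19.9] y [-58.8 -12.5  25.2]
[ 0.6155831   0.18111684 -3.67907588]
```

Call:
drive_tool([
  [0.1,0.3,-0.5,0,0,-0.1,-1],
  [0.05,0.28,-1,0,0,-0.1,-1],
  [0,0,-1,0,0,-0.1,-1],
  [0,0,-0.5,0,0,0,-1],
  [0,0,0,0,0,0,-1],
])

```text
time: 17.58
tool_pos: [509.8, 210.6, 165.3]
tool_rot: [0.001, 0.763, 0.647, -0.001]
force: [0.0, -0.5, -2.5]
grip_width: 11.9
grip_force: 42.8
```

```bash
python3 - <<'E'
from h import *
n,Y,up,R=frame(-9.5,0)
go((507.9,204,117.5),R,5)
held((508.9,203.1),118)
print(pose()[2]["force"])
E
```

```text
to [507.9 204.  117.5] total cm [-0.19 -0.66 -4.78] deg [ 0.2  0.  -0.1]  per row x5: [-0.037 -0.133 -0.957] [ 0.03  0.01 -0.02]
top 168 x [-7.2 -5.1  3.3] y [-53.5 -37.  -13.1] z [ 96.9 180.7 190.3]
   z  90 18 x [-7.  -6.5 -1.9] y [-53.7 -43.4  -8.2]
   z 115 25 x [-7.2 -6.8 -0.8] y [-53.5 -41.  -14. ]
   z 140 25 x [-7.1 -6.9 -0. ] y [-53.4 -38.9 -14.8]
   z 165 96 x [-7.1 -3.1  3.4] y [-52.5 -34.3 -17.6]
side 527 x [-13.6   6.8  13.7] y [-53.4 -27.1  35.3] z [ 83.8 150.6 188.9]
   z  65 36 x [-1.6  7.7  9. ] y [-55.2 -45.5  34. ]
   z  90 92 x [-1.1  7.9  9.3] y [-53.4 -40.4  34. ]
   z 115 96 x [-2.8  7.9  9.8] y [-53.9 -42.1  38.1]
   z 140 103 x [-14.6   7.6  14.4] y [-52.8 -41.2   4.9]
   z 165 196 x [-15.2   3.5  14.9] y [-52.3 -10.2  34.6]
[-1.01290623  0.01810828 -2.29761335]
```

Call:
drive_tool([
  [-0.13,0.02,0,0,0,0,-1],
  [0,0,-0.5,0,0,0,-1],
  [0,0,-0.6,0,0,0,-1],
  [0,0,-0.5,0,0,0,-1],
  [0,0,0,0,0,0,-1],
])

```text
time: 18.3
tool_pos: [508.4, 210.9, 149.4]
tool_rot: [0.001, 0.763, 0.647, -0.001]
force: [-0.2, 0.7, -2.7]
grip_width: 11.1
grip_force: 42.8
```

```bash
python3 - <<'E'
from h import *
n,Y,up,R=frame(-9.5,0)
go((507.9,204,117.5),R,5)
held((508.9,203.1),118)
print(pose()[2]["force"])
E
```

```text
to [507.9 204.  117.5] total cm [-0.05 -0.69 -3.19] deg [ 0.2  0.  -0.1]  per row x5: [-0.011 -0.138 -0.638] [ 0.03  0.01 -0.02]
top 167 x [-8.7 -5.7  2.5] y [-53.7 -36.3 -13.9] z [ 83.5 167.2 173.3]
   z  99 25 x [-8.6 -8.2 -1.2] y [-53.8 -39.9 -10.6]
   z 124 24 x [-8.6 -8.4 -1.4] y [-53.5 -41.8 -15.1]
   z 149 104 x [-8.8 -3.7  2.6] y [-52.8 -35.6 -17.6]
side 504 x [-15.7   5.3  12.5] y [-53.4 -28.6  32.6] z [ 67.4 135.  172.8]
   z  49 31 x [-2.   6.1  7.5] y [-52.6 -48.9  23.9]
   z  74 89 x [-3.2  6.3  7.7] y [-53.9 -39.3  39.8]
   z  99 96 x [-3.   6.4  8.2] y [-53.  -39.5  25.5]
   z 124 100 x [-16.1   6.   12.6] y [-52.5 -42.3   5.7]
   z 149 187 x [-16.3   1.3  12.5] y [-52.8  -9.5  30.8]
[ 0.27770892 -0.31297299 -2.32311368]
```

Call:
drive_tool([
  [0,0,-0.5,0,0,0,-1],
  [0,0,-0.6,0,0,0,-1],
  [0,0,-0.6,0,0,0,-1],
  [0,0,-0.6,0,0,0,-1],
  [0,0,-0.2,0,0,0,-1],
])

```text
time: 19.02
tool_pos: [508.6, 210.9, 124.5]
tool_rot: [0.001, 0.763, 0.647, -0.0]
force: [0.8, -0.0, -2.3]
grip_width: 11.1
grip_force: 42.8
```

Call:
drive_tool([
  [0,0,-0.1,0,0,0,-1],
  [0,0,-0.1,0,0,0,-1],
  [0,0,-0.1,0,0,0,-1],
  [0,0,-0.1,0,0,0,-1],
  [0,0,0,0,0,0,-1],
])

```text
time: 19.65
tool_pos: [508.9, 211.0, 121.2]
tool_rot: [0.002, 0.763, 0.647, 0.0]
force: [-1.4, 0.5, -3.6]
grip_width: 11.5
grip_force: 42.8
```

Call:
drive_tool([
  [0,0,-0.1,0,0,0,-1],
  [0,0,-0.1,0,0,0,-1],
  [0,0,-0.1,0,0,0,-1],
  [0,0,0,0,0,0,-1],
  [0,0,0,0,0,0,-1],
])

```text
time: 20.27
tool_pos: [509.0, 211.0, 118.3]
tool_rot: [0.002, 0.763, 0.647, 0.0]
force: [0.6, 1.4, -3.0]
grip_width: 11.7
grip_force: 42.8
```

Call:
drive_tool([
  [0,0,-0.1,0,0,0,-1],
  [0,0,-0.1,0,0,0,-1],
  [0,0,0,0,0,0,-1],
  [0,0,0,0,0,0,-1],
  [0,0,0,0,0,0,-1],
])

```text
time: 20.9
tool_pos: [509.1, 211.1, 116.3]
tool_rot: [0.002, 0.763, 0.647, 0.0]
force: [-0.6, -0.7, -2.5]
grip_width: 11.6
grip_force: 42.8
```

Call:
drive_tool([
  [0,0,-0.1,0,0,0,-1],
  [0,0,-0.1,0,0,0,-1],
  [0,0,0,0,0,0,-1],
  [0,0,0,0,0,0,-1],
  [0,0,0,0,0,0,-1],
])

```text
time: 21.52
tool_pos: [509.3, 211.0, 114.9]
tool_rot: [0.002, 0.763, 0.647, 0.0]
force: [-2.0, -2.2, 4.8]
grip_width: 11.6
grip_force: 44.2
```

```bash
python3 - <<'E'
from h import *
held((508.9,203.1),118); print(pose()[2]["force"],pose()[0])
E
```

```text
top 144 x [-7.8 -4.8  3.2] y [-53.3 -36.7 -15.4] z [ 57.8 132.6 139.5]
   z  64 19 x [-7.7 -7.3 -1.9] y [-53.1 -42.  -12.7]
   z  89 20 x [-7.8 -7.4 -0.9] y [-53.4 -38.8 -17. ]
   z 114 97 x [-7.8 -3.3  3.4] y [-52.6 -36.  -18.9]
side 462 x [-15.    5.2  13.1] y [-54.3 -30.9  34.4] z [ 31.8 106.1 138.4]
   z  14 29 x [-3.2  2.4  7.6] y [-56.  -50.3 -10. ]
   z  39 60 x [-2.4  5.8  8.7] y [-54.6 -48.4  19.6]
   z  64 86 x [-1.4  6.9  8.8] y [-53.9 -35.3  37.3]
   z  89 99 x [-14.9   6.6  13.6] y [-53.8 -39.9   3.3]
   z 114 184 x [-17.    2.5  14. ] y [-52.1  -6.3  34.1]
[-1.30583977 -2.78791565  6.33027181] [509.29562597 210.94520457 114.93091804]
```

Call:
drive_tool([
  [0,0,0,0,0,0,-0.5],
  [0,0,0,0,0,0,-0.3],
  [0,0,0,0,0,0,-0.1],
  [0,0,0.5,0,0,0,-0.1],
  [0,0,2,0,0,0,-0.1],
])

```text
time: 22.25
tool_pos: [507.8, 210.8, 138.3]
tool_rot: [0.001, 0.763, 0.647, -0.001]
force: [0.4, -0.4, 0.4]
grip_width: 38.3
grip_force: 0.0
```

Call:
drive_tool([
  [0,0,4,0,0,0,-0.1],
  [0,0,5,0,0,0,0],
  [0,-1.5,5,0,0,0,0.5],
  [1,-4.5,1,0,0,0,1],
  [1,-5.5,0,0,0,0,1],
])

```text
time: 22.88
tool_pos: [530.3, 95.7, 292.1]
tool_rot: [0.003, 0.762, 0.648, 0.002]
force: [-0.3, 0.5, -0.6]
grip_width: 85.8
grip_force: 0.0
```

```bash
python3 - <<'E'
from h import *
placed((508.9,203.1),118,108);placed((573,192.4),140,130)
n,Y,up,R=frame(22.5,.46);T=np.array([644.5,-237.5,131])
s=go(T+100*up,R,10); go(T-20*up,R,5,s)
E
```

```text
top all y [-50.9 -20.3  12.8] z max [ 58.1 133.  138.6] top edge x [-7.4 -2.1  4.1] y [-51.1 -21.8   7.7] low x [-8.  -7.4 -7. ]
side all y [-54.  -34.1  44.2] z max [ 35.2 102.  137.5] top edge x [-3.9  3.1  8.1] y [-53.1  -7.3  51.8] low x [-3.   6.2  8.7]
top all y [-23.1  -3.7  35.5] z max [ 38.7  93.4 156.4] top edge x [-7.  -5.6 -0.3] y [-22.5 -15.3  66.8] low x [-7.6 -6.6 -6.2]
side all y [-63.1 -46.1  54.4] z max [ 36.2 119.3 159.6] top edge x [-3.   3.2  8.3] y [-62.2  -8.3  64. ] low x [-1.7  6.1  9.3]
to [ 603.5 -254.5  220.6] total cm [  7.44 -34.97  -6.89] deg [  3.1 -26.4  31.5]  per row x10: [ 0.744 -3.497 -0.689] [ 0.31 -2.64  3.15]
to [ 652.7 -234.1  113.1] total cm [  4.92   2.04 -10.75] deg [0. 0. 0.]  per row x5: [ 0.984  0.408 -2.151] [0. 0. 0.]
```

Call:
drive_tool([
  [0.5,-3.8,0,0.3,-2.6,3.1,1],
  [0.7,-3.8,0,0.3,-2.6,3.1,1],
  [0.8,-3.8,0,0.3,-2.6,3.1,1],
  [0.8,-3.8,0,0.3,-2.6,3.1,1],
  [0.8,-3.8,0,0.3,-2.6,3.1,1],
])

```text
time: 23.7
tool_pos: [565.4, -93.3, 289.3]
tool_rot: [0.065, 0.662, 0.74, 0.096]
force: [-0.1, 0.3, -0.3]
grip_width: 85.5
grip_force: 0.0
```

Call:
drive_tool([
  [0.8,-3.8,0,0.3,-2.6,3.1,1],
  [0.8,-3.8,-0.5,0.3,-2.6,3.1,1],
  [0.8,-3.5,-1,0.3,-2.6,3.1,1],
  [0.7,-3,-1.5,0.3,-2.6,3.1,1],
  [0.6,-1.8,-1.8,0.3,-2.6,3.1,1],
])

```text
time: 24.32
tool_pos: [603.0, -253.0, 241.2]
tool_rot: [0.126, 0.543, 0.809, 0.187]
force: [0.2, -0.7, -0.2]
grip_width: 85.9
grip_force: 0.0
```

```bash
python3 - <<'E'
from h import *
n,Y,up,R=frame(22.5,.46);T=np.array([644.5,-237.5,131])
go(T+60*up,R,5); go(T-20*up,R,5)
E
```

```text
to [ 619.9 -247.7  184.8] total cm [ 1.69  0.53 -5.64] deg [ 0.1 -0.2  0.2]  per row x5: [ 0.337  0.105 -1.129] [ 0.03 -0.04  0.05]
to [ 652.7 -234.1  113.1] total cm [  4.97   1.89 -12.81] deg [ 0.1 -0.2  0.2]  per row x5: [ 0.993  0.377 -2.563] [ 0.03 -0.04  0.05]
```

Call:
drive_tool([
  [0.3,0,-2.2,0,0,0,1],
  [0.7,0.25,-1.9,0,0,0,1],
  [0.7,0.28,-1.6,0,0,0,1],
  [0.7,0.3,-1.6,0,0,0,1],
  [0.7,0.3,-1.5,0,0,0,1],
])

```text
time: 24.95
tool_pos: [633.9, -240.9, 152.6]
tool_rot: [0.126, 0.544, 0.809, 0.187]
force: [-0.1, 0.7, 0.3]
grip_width: 85.6
grip_force: 0.0
```

Call:
drive_tool([
  [0.7,0.3,-1.5,0,0,0,1],
  [0.7,0.3,-1.5,0,0,0,1],
  [0.45,0.16,-1,0,0,0,1],
  [0,0,0,0,0,0,0.3],
  [0,0,0,0,0,0,-0.4],
])

```text
time: 25.58
tool_pos: [651.8, -234.4, 113.8]
tool_rot: [0.126, 0.544, 0.808, 0.187]
force: [-1.1, -0.4, -0.3]
grip_width: 51.8
grip_force: 0.0
```

Call:
drive_tool([
  [0,0,0,0,0,0,-0.8],
  [0,0,0,0,0,0,-1],
  [0,0,0,0,0,0,-1],
  [-0.4,-0.2,0.9,0,0,0,-1],
  [-0.9,-0.4,2,0,0,0,-1],
])

```text
time: 26.2
tool_pos: [639.1, -238.6, 141.9]
tool_rot: [0.125, 0.544, 0.808, 0.188]
force: [4.6, 2.2, -1.4]
grip_width: 11.9
grip_force: 41.1
```

Call:
drive_tool([
  [-1.2,-0.5,2.7,0,0,0,-1],
  [-1.2,-0.5,2.7,0,0,0,-1],
  [-0.8,-0.2,4,0,0,0,-1],
  [-1,1,3.5,0,0,0,-1],
  [-1,2.5,1.5,0,0,0,-1],
])

```text
time: 26.82
tool_pos: [586.4, -218.4, 288.6]
tool_rot: [0.127, 0.544, 0.808, 0.186]
force: [0.5, -0.3, -1.9]
grip_width: 11.4
grip_force: 41.6
```

```bash
python3 - <<'E'
from h import *
n,Y,up,R=frame(-9.5,0)
go((444.8,213.5,280),R,13); print(pose()[2]["force"])
E
```

```text
to [444.8 213.5 280. ] total cm [-14.16  43.19  -0.86] deg [ -2.7  26.2 -31. ]  per row x13: [-1.089  3.322 -0.066] [-0.21  2.02 -2.38]
[ 0.47400214 -0.29360123 -1.90616497]
```

Call:
drive_tool([
  [-1.2,3.8,0,-0.2,2,-2.4,-1],
  [-1.3,4.1,0,-0.2,2,-2.4,-1],
  [-1.3,4.1,0,-0.2,2,-2.4,-1],
  [-1.3,4.1,0,-0.2,2,-2.4,-1],
  [-1.3,4.1,0,-0.2,2,-2.4,-1],
])

```text
time: 27.45
tool_pos: [520.9, -13.8, 285.3]
tool_rot: [0.077, 0.639, 0.756, 0.116]
force: [-0.0, -0.5, -1.8]
grip_width: 11.5
grip_force: 41.5
```

Call:
drive_tool([
  [-1.3,4.1,0,-0.2,2,-2.4,-1],
  [-1.3,4.1,0,-0.2,2,-2.4,-1],
  [-1.3,4.1,0,-0.2,2,-2.4,-1],
  [-1.3,4.1,0,-0.2,2,-2.4,-1],
  [-1.3,3.3,0,-0.2,2,-2.4,-1],
])

```text
time: 28.08
tool_pos: [456.0, 183.1, 285.5]
tool_rot: [0.029, 0.721, 0.69, 0.045]
force: [0.1, 0.3, -2.2]
grip_width: 11.5
grip_force: 41.4
```

Call:
drive_tool([
  [-0.8,2,-2,-0.2,2,-2.4,-1],
  [-0.4,1,-4,-0.2,2,-2.4,-1],
  [0,0.2,-4,-0.2,2,-2.2,-1],
  [0,0,-2.5,0,0,0,-1],
  [0,0,0,0,0,0,-1],
])

```text
time: 28.7
tool_pos: [442.7, 213.0, 158.3]
tool_rot: [-0.001, 0.763, 0.646, -0.001]
force: [-0.2, -0.6, -1.9]
grip_width: 11.6
grip_force: 41.4
```

```bash
python3 - <<'E'
from h import *
n,Y,up,R=frame(-9.5,0)
go((444.8,213.5,150),R,5)
held((445.3,213.3),96)
print(pose()[2]["force"])
E
```

```text
to [444.8 213.5 150. ] total cm [ 0.21  0.05 -0.83] deg [-0.1 -0.2 -0. ]  per row x5: [ 0.042  0.009 -0.166] [-0.01 -0.04 -0.  ]
top 77 x [-9.2 -4.2  1.6] y [-45.6 -36.6 -22. ] z [121.4 174.4 179.3]
   z 158 61 x [-9.1 -3.8  1.7] y [-45.4 -34.6 -22.4]
side 429 x [-15.3   5.8  14. ] y [-44.7 -23.7  25. ] z [ 93.4 148.6 181.5]
   z  83 68 x [-3.1  6.5  8. ] y [-44.1 -34.5  26.4]
   z 108 90 x [-3.9  6.7  8.2] y [-44.7 -33.3  22.1]
   z 133 94 x [-14.6   6.3  13.4] y [-44.  -33.6  -1.9]
   z 158 174 x [-16.6   2.8  14.5] y [-45.3 -12.2  21.4]
[ 0.82843541  0.00275669 -1.97540826]
```

Call:
drive_tool([
  [0.05,0.2,-0.5,0,0,0,-1],
  [0,0,-0.8,0,0,0,-1],
  [0,0,-0.8,0,0,0,-1],
  [0,0,-0.5,0,0,0,-1],
  [0,0,0,0,0,0,-1],
])

```text
time: 29.42
tool_pos: [445.5, 215.8, 134.6]
tool_rot: [-0.0, 0.763, 0.646, 0.002]
force: [0.1, -0.4, -2.6]
grip_width: 11.3
grip_force: 41.5
```

```bash
python3 - <<'E'
from h import *
held((445.3,213.3),96)
print(pose()[2]["force"])
im=np.load("side_h.npz")["p"][130:240,250:390];cv2.imwrite("pics/h3.png",cv2.resize(im,None,fx=4,fy=4)[:,:,::-1])
E
```

```text
top 74 x [-6.9 -1.5  4.2] y [-42.3 -34.2 -20.4] z [ 90.9 151.  155.5]
   z 134 60 x [-6.9 -1.2  4.3] y [-42.3 -32.3 -20.4]
side 411 x [-15.5   7.   14.9] y [-41.7 -17.9  32.5] z [ 70.5 125.  156.5]
   z  59 63 x [-1.1  7.6  9.3] y [-41.3 -25.3  35.9]
   z  84 91 x [-2.4  7.6  9.9] y [-41.4 -29.6  34.3]
   z 109 92 x [-16.1   7.6  14.6] y [-41.3 -27.6   0.9]
   z 134 162 x [-15.5   3.   16.2] y [-41.7 -10.4  20.4]
[-0.12812854 -0.46088153 -1.87480833]
```

View pics/h3.png

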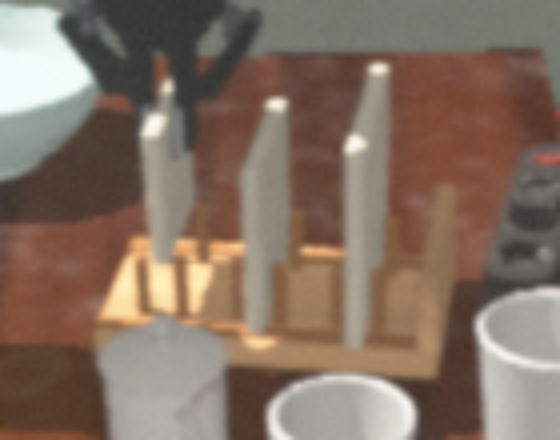

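The side crop shows the large and middle plaques seated at (370,200) and (265,215), and the small one at (165,190) just above its slot dowels at (142,280) and (180,290). It needs about -1.5 mm across the slot before lowering.

Call:
drive_tool([
  [-0.16,-0.02,0,0,0,0,-1],
  [0,0,-0.5,0,0,0,-1],
  [0,0,-0.6,0,0,0,-1],
  [0,0,-0.5,0,0,0,-1],
  [0,0,0,0,0,0,-1],
])

```text
time: 30.15
tool_pos: [443.9, 215.6, 118.5]
tool_rot: [-0.0, 0.763, 0.646, 0.002]
force: [0.2, -0.7, -2.5]
grip_width: 11.3
grip_force: 41.5
```

```bash
python3 - <<'E'
from h import *
held((445.3,213.3),96)
print(pose()[2]["force"])
E
```

```text
top 71 x [-8.5 -2.7  3.2] y [-42.6 -34.2 -22. ] z [ 83.4 134.2 141. ]
   z 118 60 x [-8.5 -2.6  3.2] y [-42.5 -32.9 -22.3]
side 395 x [-16.2   5.1  12.9] y [-42.7 -19.5  29.6] z [ 53.1 109.7 140.2]
   z  43 61 x [-3.7  5.4  7.5] y [-41.4 -35.9  30.3]
   z  68 84 x [-3.6  6.3  8.3] y [-42.9 -28.3  32.2]
   z  93 96 x [-16.2   6.1  13.5] y [-43.  -32.1  -0.3]
   z 118 151 x [-17.    1.4  13. ] y [-41.9 -10.9  21.9]
[-0.78406385  0.59898454 -1.83496653]
```

Centred to within about 0.5 mm, so I lower it.

Call:
drive_tool([
  [0,0,-0.5,0,0,0,-1],
  [0,0,-0.6,0,0,0,-1],
  [0,0,-0.6,0,0,0,-1],
  [0,0,-0.2,0,0,0,-1],
  [0,0,0,0,0,0,-1],
])

```text
time: 30.88
tool_pos: [444.3, 215.7, 100.0]
tool_rot: [-0.0, 0.763, 0.646, 0.002]
force: [-0.2, -0.3, -2.2]
grip_width: 11.4
grip_force: 41.5
```

Call:
drive_tool([
  [0,0,-0.1,0,0,0,-1],
  [0,0,-0.1,0,0,0,-1],
  [0,0,-0.1,0,0,0,-1],
  [0,0,0,0,0,0,-1],
  [0,0,0,0,0,0,-1],
])

```text
time: 31.5
tool_pos: [444.5, 215.8, 97.3]
tool_rot: [0.0, 0.763, 0.646, 0.003]
force: [0.9, -0.1, -1.9]
grip_width: 11.5
grip_force: 41.5
```

Call:
drive_tool([
  [0,0,-0.1,0,0,0,-1],
  [0,0,-0.1,0,0,0,-1],
  [0,0,0,0,0,0,-1],
  [0,0,0,0,0,0,-1],
  [0,0,0,0,0,0,-1],
])

```text
time: 32.12
tool_pos: [444.6, 215.8, 95.5]
tool_rot: [0.0, 0.763, 0.646, 0.003]
force: [-0.9, 0.4, 1.0]
grip_width: 11.4
grip_force: 41.9
```

Call:
drive_tool([
  [0,0,-0.1,0,0,0,-1],
  [0,0,0,0,0,0,-1],
  [0,0,0,0,0,0,-1],
  [0,0,0,0,0,0,-1],
  [0,0,0,0,0,0,-1],
])

```text
time: 32.75
tool_pos: [444.9, 216.0, 95.4]
tool_rot: [0.0, 0.763, 0.646, 0.003]
force: [-1.9, 0.7, 7.8]
grip_width: 11.3
grip_force: 42.9
```

Bottomed. Release and retreat.

Call:
drive_tool([
  [0,0,0,0,0,0,-0.5],
  [0,0,0,0,0,0,-0.3],
  [0,0,0,0,0,0,-0.2],
  [0,0,0.5,0,0,0,-0.2],
  [0,0,2,0,0,0,-0.2],
])

```text
time: 33.38
tool_pos: [443.2, 215.4, 118.5]
tool_rot: [-0.001, 0.763, 0.646, 0.001]
force: [0.5, -0.1, 0.3]
grip_width: 34.2
grip_force: 0.0
```

Call:
drive_tool([
  [0,0,4,0,0,0,-0.1],
  [0,0,5,0,0,0,-0.1],
  [0,0,5,0,0,0,-0.1],
  [-0.5,-5,2,0,0,0,0],
  [-0.5,-6,0,0,0,0,0],
])

```text
time: 34.0
tool_pos: [435.9, 105.3, 282.5]
tool_rot: [0.002, 0.762, 0.647, 0.005]
force: [1.1, 0.1, -0.9]
grip_width: 42.5
grip_force: 0.0
```

Call:
drive_tool([
  [-0.5,-6,0,0,0,0,0],
  [-0.5,-6,0,0,0,0,0],
  [0,-3,0,0,0,0,0],
  [0,0,0,0,0,0,0],
  [0,0,0,0,0,0,0],
])

```text
time: 34.62
tool_pos: [424.4, -43.7, 279.4]
tool_rot: [-0.0, 0.763, 0.646, 0.003]
force: [0.0, 0.2, 0.0]
grip_width: 43.1
grip_force: 0.0
```

```bash
python3 - <<'E'
from h import *
placed((445.3,213.3),96,86);placed((508.9,203.1),118,108);placed((573,192.4),140,130)
a=bot.camera("side")[0][110:310,230:440];b=bot.camera("top")[0][130:290,170:350]
a=cv2.resize(a,(420,400));b=cv2.resize(b,(380,400));cv2.imwrite("pics/end.png",np.hstack([a,b])[:,:,::-1]); s=pose()[2]; print(s["time"],s["force"])
E
```

```text
top all y [-41.6  -1.2  41.1] z max [ 85.8 112.4 117.7] top edge x [-7.2 -1.6  4.5] y [-40.2   0.6  41.7] low x [-7.3 -4.8  7. ]
side all y [-42.6 -21.9  34.7] z max [ 33.7  86.1 115.9] top edge x [-3.5  3.2  7.6] y [-40.6  -8.5  40.1] low x [-3.1  6.3  8.9]
top all y [-53.   -2.6  50.5] z max [ 49.  133.4 139.6] top edge x [-7.4 -1.9  4.3] y [-51.9   0.9  51.4] low x [-7.8 -7.3 -3.8]
side all y [-53.9 -31.8  44.5] z max [ 35.1 102.3 137.9] top edge x [-3.4  2.9  7.6] y [-52.6  -8.2  47.7] low x [-2.4  6.3  8.8]
top all y [-62.   -0.2  62.2] z max [ 45.6 144.6 160.5] top edge x [-6.9 -1.4  5. ] y [-59.5   2.1  63.2] low x [-7.3 -6.7 -5. ]
side all y [-62.8 -44.3  54.4] z max [ 36.9 120.  159.7] top edge x [-3.1  3.2  8.1] y [-59.9  -4.6  63.4] low x [-1.6  6.   9. ]
35.025 [ 0.55099924 -0.21120888  0.97072972]
```

View pics/end.png

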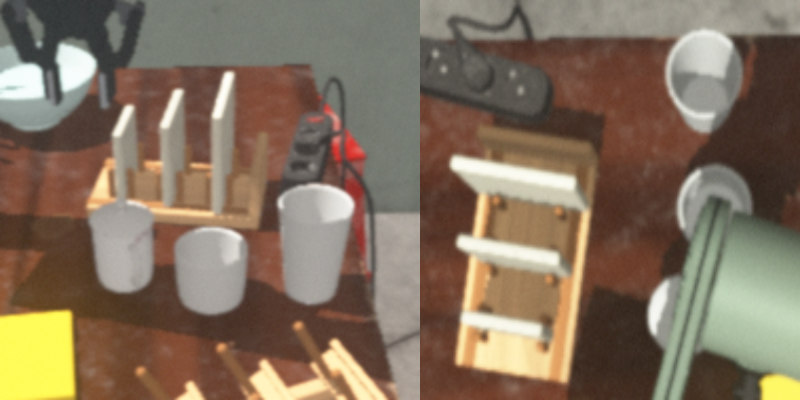

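The final picture shows all three plaques upright and centred in their slots, with the large one at the end board (222,140), then medium (172,150) and small (124,155). The cup, jar and mug stand where they were.

```bash
python3 -c "from plant import bot; print(bot.finish_job())"
```

```text
the job is handed in; nothing more can be done
None
```

All three plaques stand upright, fully down and centred in the setting rack (large by the end board, then medium, then small); the cup, mug and jar were left where they stood, and the job is handed in at about 35 s of the 72 s limit.

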